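# Close up the garage stove

## Robot

A 6-joint arm with a two-finger parallel gripper is mounted at the origin on the work surface. World frame = base frame: x ahead of the robot, y to its left, z up, the work surface at z = 0. Lengths are in m, angles in degrees, forces in N, time in s.
With the tool pointing down it reaches from about 0.35 to 0.875 m from the base axis. Payload 4.2 kg.
Tool frame: the origin (TCP) lies midway between the tips of the shut fingers; the grasp point (between the pads) lies 19 mm behind it; z points along the fingers, y is the line along which they close (so a half turn about z gives the same grasp; the last joint's range is limited). The gripper opens to 87 mm and grips with 3 to 60 N. Pads are 19 mm wide; open, the fingers measure 117 mm over their backs; the gripper's body (75 mm by 190 mm) begins 51 mm behind the grasp point.
Start: joints at [-55.199, 22.042, 0.453, 0, -68.411, -14.817], TCP at [0.214, -0.587, 0.223] pointing down, gripper open.
Joint ranges: [-179.83, 179.83], [-69.29, 118.12], [-61.27, 80.66], [-181.25, 117.63], [-171.15, -9.14], [-177.46, 177.46]. Speed limits (degrees/s): [159.86, 159.86, 180, 180, 180, 180].

## Interface

Orientations are given as [roll, pitch, yaw] about the fixed x, y, z axes, in that order (R = Rz(yaw) Ry(pitch) Rx(roll)).
In Python, from workcell import env gives the robot as it stands. The module is installed in compiled form; this text tells all that it offers. Calls block until the motion is done:
- env.goto(position, orientation): joint-space move of the TCP to a pose.
- env.move_straight(position, rotation=None, rate=0.15, force_limit=None): straight line of the TCP; rotation=None keeps the orientation; rate is the mean speed in m/s. With force_limit (N) it stops when the force on the tool has changed by that much, and returns True; else False.
- env.set_joints(angles): joint-space move.
- env.gripper_to(opening, grasp_force=None): opening from 0.0 (shut) to 1.0 (fully open); grasp_force is the grip in N (None keeps the last); returns when the fingers have stopped.
- env.dwell(seconds).
- env.inverse_kinematics(position, orientation): joint angles nearest the present ones, or None.
- env.read_state(): the state.
- env.grab_frame(name): name is "side" or "top"; returns a dict with "image" (480x640x3 uint8, blue, green, red), "fx", "fy", "cx", "cy" (pixels), "position" and "orientation" of the camera in the world. Camera axes: x right, y up, looking along -z (the intrinsics and any distortion apply to the point x, -y, -z); pixel columns grow to the right and rows downward; lengths in m; the calibration is good to about 2 mm. A picture is of the moment at which its call begins. There is no depth.
A pose or a line that the arm cannot do raises env.Unreachable and nothing moves.
- env.close_job(): hands the job in; it is judged then, once.
Trained networks look in a picture, given as the dict that the camera call returned (one of the last four; its "shot" number tells which), for a name from the list of things; names that differ only in an ending like _2 or _b are one class to them, and where a whole thing is asked for, a point or a joint stands for the part that bears it (a point fixed in the world has none). Each returns a list of dicts, best first, with "score" (0 to 1); they miss things now and then, are a little off and sometimes report something else, mostly with a low value. They report only what shows in the picture. A call takes as long as a camera call. They do not tell look-alikes from the thing itself.
- env.search_frame(picture, thing): "xyz" ([x, y, z] in m, in world coordinates, good to about 4 mm: the middle of the surface that is visible of it).
- env.trace(picture, thing): "mask" (480x640 bool, what is visible of it).
The state is a dict: "clock": time; "joint_positions": joint angles; "qvel": joint speeds; "joint_torque": joint torques, N m; "position": TCP position; "tool_rot": TCP orientation; "force": force on the tool from outside, world axes, zero at the start; "wrist_torque": the same for the moment, N m; "opening": opening from 0.0 (shut) to 1.0 (fully open); "finger_force": force on a finger pad.
Only numpy, scipy, OpenCV 4.12 (cv2) and the standard library are available. Lean on these libraries where they do the work, as an engineer would, in place of code of your own. Each camera call takes 0.05 s, during which the arm holds its last target. There are 200 camera calls.

## Task

Close up the little steel stove on the bench: stand the short plain tin fully on the round cork mat, set the loose round cover level and fully home on the collar of the round opening in the stove's top, and push the stove door shut until it seats on its catch. The tin or the cover lies in the door's way, so clear it before you swing the door. Keep the tin upright and leave the oil bottle, the wood offcut and the wrench where they are.

Things in the scene. Friction and masses are not known exactly. Their poses are not given: they have to be found in the camera images.
- stove: Fixed dark sheet-steel box stove, 290 (x) x 220 (y) x 160 mm high; origin on the bench under its centre; z up. The door is on its +y side (outer face at y = +110). On its top a flue stub, 70 mm across, stands with its axis at x = +85, y = -60 mm, its top 300 mm above the bench.
- port (a point): Centre of the round opening in the stove's top, level with the upper edge of its collar, 170 mm above the bench; at x = -20, y = 0 mm in the stove's frame. The collar is a raised ring, 110 mm outside, 94 mm inside, standing 10 mm above the stove's top.
- door (a joint): Angle of the stove door, rad: 0 shut, growing as it opens (to 1.75) about an upright axis. At angle q the panel runs from the hinge in the direction stove yaw + q (anticlockwise from above), so shut it runs along the stove's +x. It stays where it is left (about 0.06 N m of friction). Push its outer face to shut it; shut is fully against the stop, 0.
- door_hinge (a point): Point on the door's hinge axis, mid panel thickness, 82 mm above the bench, at x = -120, y = +116 mm in the stove's frame. Its x axis runs along the panel, its y axis out of the outer face. The panel reaches 236 mm from the axis, is 8 mm thick and spans 20 to 145 mm above the bench.
- door_mid (a point): Point on the door's outer face, 130 mm from the hinge axis, 82 mm above the bench. A ball handle, 24 mm across, stands 46 mm out from the panel's middle plane, 200 mm from the axis, 82 mm up. At the free end a sprung ball catch resists with about 3 N over the last 0.06 rad, until about 0.025 rad; then it draws the door to 0 and holds it.
- cover: Loose round dark steel cover, 116 mm across, 0.3 to 0.55 kg. Origin at the centre of the underside of its 6 mm thick flange, z up. Below it a round spigot, 84 mm across, 8 mm deep, goes into the collar; on top an upright round knob, 24 mm across, from 6 to 40 mm above the origin. Starts spigot down on the bench (origin 8 mm up). Seated, its origin is at port.
- tin: Short plain closed steel tin, upright, 60 mm across and 85 mm high, 0.2 to 0.4 kg; origin at the centre of its underside. Either the tin or the cover starts in the sweep of the door, the other one to the left on the bench.
- mat: Fixed round cork mat, 120 mm across, 4 mm thick; origin at the centre of its underside, on the bench.
- oil: Bystander: upright grey plastic bottle with black cap, 62 mm across, 190 mm high; origin at the centre of its underside. Leave alone.
- offcut: Bystander: loose wood block, 75 x 50 x 42 mm; origin at the centre of its underside. Leave alone.
- wrench: Bystander: steel wrench lying flat, 160 mm long along its x axis; origin under its middle. Leave alone.
Things that resemble listed ones, but are neither listed nor needed, are in the scene too. What is meant by the tin is not green, and is the larger of those in its own colour.

How it is judged:
By the outcome, as a careful person would: the job done as asked, in the order asked, and still so for the second after the job is handed in, with the robot touching nothing.
It also fails if it takes over 72 s, if anything falls off the work surface, if the arm or the gripper's body presses on something with over 40 N, if the wrist force passes 120 N, or if a joint passes its speed limit or range.

## Working session

There is one attempt and no reset: what is moved stays moved. The work goes in short steps, each a Python script; the robot and the scene stay as the last script left them, time stands still between calls to the robot, and variables do not carry over. Pictures are saved under pics/ and viewed, at most 10 in all, crops included, and the job is handed in when it is done.

```bash
mkdir -p pics
cat > s1.py <<'E'
from workcell import env
import cv2,numpy as np
np.set_printoptions(precision=4,suppress=True)
for c in ("top","side"):
    f=env.grab_frame(c); cv2.imwrite(f"pics/{c}0.png",f["image"])
    print(c,{k:v for k,v in f.items() if k!="image"})
    for t in ["stove","port","door","cover","tin","mat","oil","offcut","wrench"]:
        try: print(t,[(np.round(d["xyz"],3).tolist(),round(float(d["score"]),2)) for d in env.search_frame(f,t)])
        except Exception as e: print(t,e)
print(env.read_state()["clock"])
E
python3 s1.py
```

```text
top {'fx': 519.7356881408397, 'fy': 519.7356881408397, 'cx': 321.0625724440026, 'cy': 232.9768869138872, 'position': array([0.4309, 0.0585, 0.9947]), 'orientation': array([  8.2201,   1.5746, -90.9402]), 'shot': 1}
stove [([0.626, -0.237, 0.159], 0.7), ([0.464, 0.001, 0.148], 0.29)]
port [([0.626, -0.238, 0.16], 0.66)]
door [([0.46, -0.002, 0.143], 0.63)]
cover [([0.474, 0.272, 0.013], 0.86), ([0.461, 0.0, 0.144], 0.69), ([0.605, -0.009, 0.084], 0.38)]
tin [([0.669, 0.109, 0.06], 0.76), ([0.605, -0.008, 0.088], 0.72), ([0.716, 0.03, 0.088], 0.7), ([0.604, 0.198, 0.039], 0.55)]
mat [([0.581, 0.381, 0.002], 0.65)]
oil [([0.725, 0.283, 0.124], 0.64)]
offcut [([0.606, 0.198, 0.041], 0.55)]
wrench [([0.417, 0.382, 0.007], 0.79)]
side {'fx': 562.4499963515871, 'fy': 562.4499963515871, 'cx': 323.05531159924345, 'cy': 243.9430393311826, 'position': array([0.2363, 1.0495, 0.8375]), 'orientation': array([  54.6819,   -0.641 , -160.1247]), 'shot': 2}
stove [([0.627, -0.204, 0.145], 0.81)]
port [([0.629, -0.206, 0.148], 0.7)]
door [([0.446, 0.048, 0.095], 0.73)]
cover []
tin [([0.603, 0.014, 0.064], 0.87), ([0.717, 0.048, 0.068], 0.71), ([0.668, 0.119, 0.04], 0.57), ([0.628, -0.207, 0.148], 0.39)]
mat [([0.574, 0.388, 0.007], 0.81), ([0.405, 0.391, 0.009], 0.56)]
oil [([0.723, 0.314, 0.098], 0.69)]
offcut [([0.599, 0.217, 0.043], 0.76)]
wrench [([0.408, 0.39, 0.01], 0.55)]
1.0
```

View pics/top0.png

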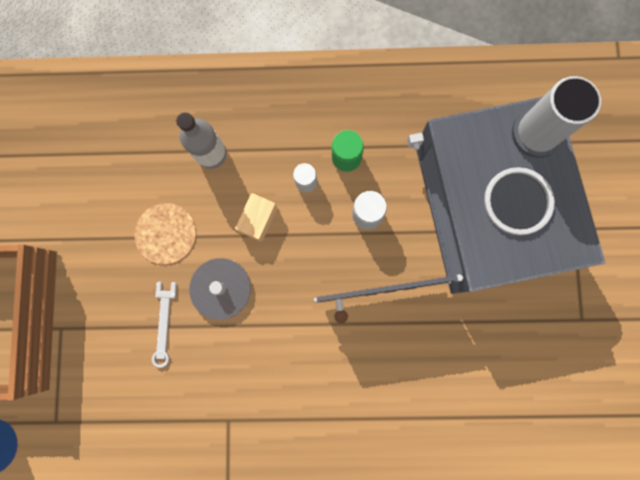

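View pics/side0.png

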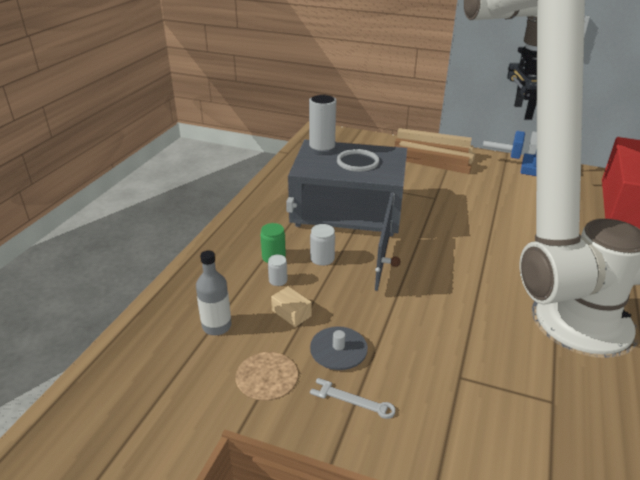

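Top view: the larger silver tin is at (370,208), the small silver one at (305,178) and the green one at (347,150). The cover is at (220,290), the mat at (165,233) and the collar at (519,201). The door runs from (460,278) to (316,299). The plain larger silver can at (370,208) fits "tin": it isn't green and is the larger of the silver pair. I'll confirm that with a crop and measure precisely.

```bash
cat > h.py <<'E'
from workcell import env
import cv2,numpy as np
from scipy.spatial.transform import Rotation as Ro
from scipy.optimize import least_squares
np.set_printoptions(precision=4,suppress=True)
def rot(f): return Ro.from_euler("xyz",f["orientation"],degrees=True).as_matrix()
def back(f,px,z):
    px=np.atleast_2d(px).astype(float)
    d=np.c_[(px[:,0]-f["cx"])/f["fx"],-(px[:,1]-f["cy"])/f["fy"],-np.ones(len(px))]@rot(f).T
    return f["position"]+d*((z-f["position"][2])/d[:,2])[:,None]
def proj(f,P):
    c=(np.atleast_2d(P)-f["position"])@rot(f)
    return np.c_[f["cx"]+f["fx"]*c[:,0]/-c[:,2],f["cy"]-f["fy"]*c[:,1]/-c[:,2]]
def disc_mask(f,c,r,H=480,W=640,r0=0):
    a=np.linspace(0,2*np.pi,60); m=np.zeros((H,W),np.uint8)
    g=lambda r:np.round(proj(f,np.c_[c[0]+r*np.cos(a),c[1]+r*np.sin(a),0*a+c[2]])*16).astype(np.int32)
    cv2.fillPoly(m,[g(r)],255,shift=4)
    if r0: cv2.fillPoly(m,[g(r0)],0,shift=4)
    return m
def draw(img,f,c,r,col):
    a=np.linspace(0,2*np.pi,60)
    p=np.round(proj(f,np.c_[c[0]+r*np.cos(a),c[1]+r*np.sin(a),0*a+c[2]])*16).astype(np.int32)
    cv2.polylines(img,[p],True,col,1,cv2.LINE_AA,shift=4)
def circ_fit(f,c0,r,inner=False):
    """refine circle centre: maximise radial grey gradient along projected circle"""
    from scipy.ndimage import map_coordinates
    g=cv2.GaussianBlur(cv2.cvtColor(f["image"],cv2.COLOR_BGR2GRAY).astype(float),(0,0),0.8)
    a=np.linspace(0,2*np.pi,180,endpoint=False)
    def s(x,y,r):
        p=proj(f,np.c_[x+r*np.cos(a),y+r*np.sin(a),0*a+c0[2]]); return map_coordinates(g,[p[:,1],p[:,0]],order=1)
    best=max(((np.mean(np.minimum(abs(s(x,y,r+.002)-s(x,y,r-.002)),40)),x,y) for x in c0[0]+np.arange(-.02,.0201,.001) for y in c0[1]+np.arange(-.02,.0201,.001)))
    return np.array([best[1],best[2],c0[2]]),best[0]
E
cat > s2.py <<'E'
from h import *
F={c:env.grab_frame(c) for c in("top","side")}
f=F["top"]
items=dict(port=([.627,-.22,.17],.055),cover=([.474,.272,.014],.058),tin=([.605,-.005,.085],.03),mat=([.578,.384,.004],.06))
vis=f["image"].copy(); vs=F["side"]["image"].copy()
for k,(c,r) in items.items():
    for n,v in (("top",vis),("side",vs)):
        e,s=circ_fit(F[n],c,r); print(k,n,e,round(s,1)); draw(v,F[n],e,r,(0,0,255))
# door top edge, stove top corners from pixels
print("door free/hinge z.145",back(f,[[316,299],[460,278]],.145))
print("stove corners z.16",back(f,[[429,122],[604,262],[470,290]],.16))
for n,v in (("top",vis),("side",vs)):
    pass
a=cv2.resize(vis[90:320,130:620],(800,375)); cv2.imwrite("pics/c1.png",a)
b=cv2.resize(vs[120:420,220:440],(440,600)); cv2.imwrite("pics/c2.png",b)
E
python3 s2.py
```

```text
port top [ 0.607 -0.234  0.17 ] 23.4
port side [ 0.607 -0.24   0.17 ] 16.7
cover top [0.471 0.276 0.014] 16.7
cover side [0.455 0.283 0.014] 14.3
tin top [ 0.61  -0.006  0.085] 39.7
tin side [ 0.611 -0.005  0.085] 27.4
mat top [0.581 0.388 0.004] 24.7
mat side [0.583 0.388 0.004] 18.3
door free/hinge z.145 [[ 0.446   0.0898  0.145 ]
 [ 0.4758 -0.1441  0.145 ]]
stove corners z.16 [[ 0.7349 -0.1034  0.16  ]
 [ 0.4962 -0.3687  0.16  ]
 [ 0.4558 -0.1552  0.16  ]]
```

View pics/c1.png

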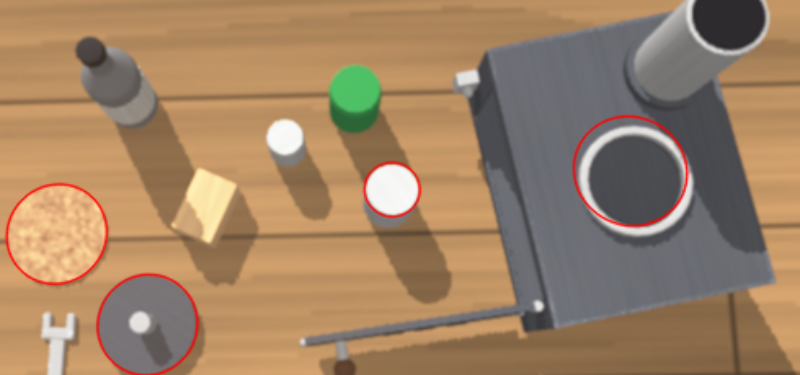

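View pics/c2.png

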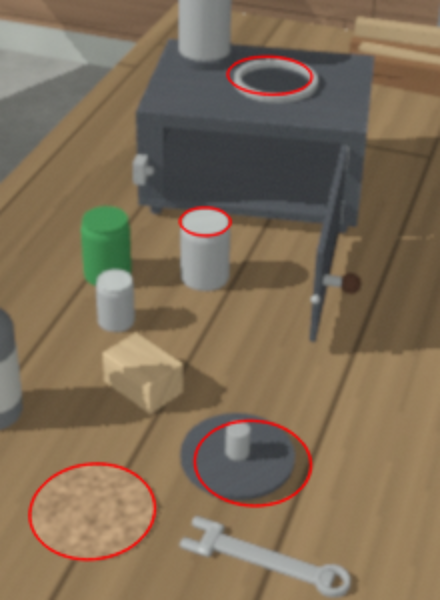

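The crops confirm the tin: the larger silver can at crop-1 (392,190). Its ring, the mat's and the cover's (top view) fit well. The port fit sits off the real collar at crop-1 (636,181), so I'll refit that and the cover in the side view.

```bash
cat > s3.py <<'E'
from h import *
F={c:env.grab_frame(c) for c in("top","side")}
p0=back(F["top"],[519.5,201],.17)[0]; print(p0)
vis=F["top"]["image"].copy(); vs=F["side"]["image"].copy()
for n,v in (("top",vis),("side",vs)):
    f=F[n]; g=cv2.cvtColor(f["image"],cv2.COLOR_BGR2GRAY)
    # bright ring area: inner and outer bounds
    m=disc_mask(f,p0,.066)>0
    ys,xs=np.where(m&(g>140)); P=back(f,np.c_[xs,ys],.17)[:,:2]
    r=least_squares(lambda q:np.hypot(*(P-q[:2]).T)-q[2],[p0[0],p0[1],.05],loss="soft_l1",f_scale=.003).x
    print(n,"ring fit",r,len(P)); 
    for rr in (.047,.055):
        print("  edge",rr,circ_fit(f,[*r[:2],.17],rr))
    draw(v,f,[*r[:2],.17],.055,(0,0,255));draw(v,f,[*r[:2],.17],.047,(0,255,0))
    # knob top
    k=np.array([.471,.276,.048]); m=disc_mask(f,k,.03)>0
    ys,xs=np.where(m&(g>170)); print(n,"knob bright",len(xs),back(f,np.c_[xs,ys].mean(0),.048))
    for z,r_ in((.048,.012),(.014,.058)): print("  ",circ_fit(f,[.471,.276,z],r_))
a=np.hstack([cv2.resize(vis[60:310,400:620],(396,450)),cv2.resize(vs[90:240,270:420],(400,450))]); cv2.imwrite("pics/c3.png",a)
# door line from mask
mk=[d for d in env.trace(F["top"],"door")][0]["mask"]; ys,xs=np.where(mk); print("door px",len(xs),xs.min(),xs.max(),ys.min(),ys.max())
E
python3 s3.py
```

```text
[ 0.5957 -0.2394  0.17  ]
top ring fit [ 0.5972 -0.2384  0.0508] 1161
  edge 0.047 (array([ 0.5992, -0.2384,  0.17  ]), np.float64(40.0))
  edge 0.055 (array([ 0.5992, -0.2374,  0.17  ]), np.float64(40.0))
top knob bright 134 [[0.4722 0.2771 0.048 ]]
   (array([0.474, 0.278, 0.048]), np.float64(40.0))
   (array([0.471, 0.276, 0.014]), np.float64(16.67730991652595))
side ring fit [ 0.5985 -0.2325  0.0504] 232
  edge 0.047 (array([ 0.5975, -0.2425,  0.17  ]), np.float64(21.919240938230423))
  edge 0.055 (array([ 0.5985, -0.2425,  0.17  ]), np.float64(22.630276179203737))
side knob bright 32 [[0.4755 0.2817 0.048 ]]
   (array([0.474, 0.278, 0.048]), np.float64(33.19056882294123))
   (array([0.455, 0.283, 0.014]), np.float64(14.289150618174776))
door px 1092 315 457 275 322
```

View pics/c3.png

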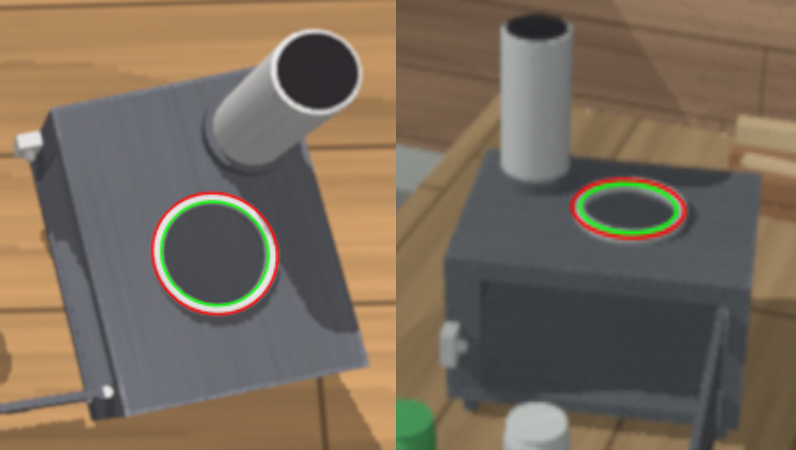

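Port is (0.599,-0.239), with the drawn rings on the collar. The stove yaw is about 10.6° and the hinge about (0.479,-0.143), which puts the door at about 88°. Next: tin onto the mat.

```bash
cat >> h.py <<'E'
TIN=np.array([.6105,-.0055]);MAT=np.array([.582,.388]);COV=np.array([.4735,.2775]);PORT=np.array([.599,-.239])
YAW=np.radians(10.6)
def ori(yheading):
    "tool down, finger line along heading (deg); half-turn chosen so that last joint stays small"
    return [180,0,(yheading+90+180)%360-180]
def st(): 
    s=env.read_state(); return round(s["clock"],2),s["position"],s["force"],round(s["opening"],3),s["joint_positions"]
E
cat > s4.py <<'E'
from h import *
p=env.read_state()["position"]
env.move_straight([p[0],p[1],.40],rate=.3)
for h in (-30,150):
    q=env.inverse_kinematics([*TIN,.25],ori(h)); print(h,q)
q=[env.inverse_kinematics([*TIN,.25],ori(h)) for h in (-30,150)]
h=min((abs(j[5]),h) for j,h in zip(q,(-30,150)) if j is not None)[1]
env.goto([*TIN,.40],ori(h)); env.move_straight([*TIN,.16],rate=.3)
print(env.move_straight([*TIN,.041],rate=.12,force_limit=8),st())
env.gripper_to(0,25); print(st())
env.move_straight([*TIN,.25],rate=.25); print(st())
q=[(abs(j[5]),h) for h in (0,-30,150,180) if (j:=env.inverse_kinematics([*MAT,.25],ori(h))) is not None]; print(q)
E
python3 s4.py
```

```text
-30 [ 14.6573  19.6552   0.8277   0.     -71.1725 135.3427]
150 [ 14.6573  19.6552   0.8277   0.     -71.1725 -44.6573]
False (6.58, array([ 0.6113, -0.0054,  0.0419]), array([ 0.8996, -0.5372, -0.0475]), 1.001, array([ 14.6564,  30.8791, -13.8909,   0.0167, -45.1194, -44.6577]))
(7.18, array([ 0.611 , -0.0055,  0.0413]), array([ 0.9765, -0.0177,  1.07  ]), 0.679, array([ 14.6526,  30.9253, -13.9192,   0.025 , -45.0959, -44.657 ]))
(8.17, array([ 0.6091, -0.0054,  0.2477]), array([-0.3658, -0.3048, -2.5783]), 0.687, array([ 14.6609,  19.7372,   0.6391,  -0.0745, -71.154 , -44.6561]))
[(np.float64(133.1037206521856), 0), (np.float64(103.10372065218556), -30), (np.float64(76.8962793478144), 150), (np.float64(46.89627934781442), 180)]
```

```bash
cat > s5.py <<'E'
from h import *
env.goto([*MAT,.25],ori(180)); env.move_straight([*MAT,.07],rate=.25)
print(env.move_straight([*MAT,.040],rate=.03,force_limit=4),st())
env.gripper_to(1.0); print(st())
env.move_straight([*MAT,.22],rate=.25)
# cover: which headings are available at both ends
hp=10.6-29.7+90
for h in (hp,hp-180): print(h,env.inverse_kinematics([*COV,.2],ori(h)),env.inverse_kinematics([*PORT,.3],ori(h)))
env.goto([.45,.15,.35],ori(180))
for c in("top","side"): 
    f=env.grab_frame(c); cv2.imwrite(f"pics/{c}1.png",f["image"])
    print(c,circ_fit(f,[*MAT,.089],.03),circ_fit(f,[*COV,.048],.012))
E
python3 s5.py
```

```text
True (11.28, array([0.5818, 0.3878, 0.0453]), array([-0.3149, -0.2126,  4.7069]), 0.685, array([ 46.9049,  37.7222,   0.404 ,   0.0228, -52.7685, -46.9007]))
(12.05, array([0.5807, 0.387 , 0.0435]), array([-0.2673, -0.1842, -0.8489]), 0.997, array([ 46.8975,  37.802 ,   0.2916,  -0.049 , -52.753 , -46.8965]))
70.9 [  47.3008   15.6747  -12.3264    0.      -61.9989 -156.4008] [  -7.4056   21.8628   11.1497   -0.      -79.2868 -101.6944]
-109.1 [ 47.3008  15.6747 -12.3264   0.     -61.9989  23.5992] [ -7.4056  21.8628  11.1497   0.     -79.2868  78.3056]
top (array([0.584, 0.396, 0.089]), np.float64(7.528415235591269)) (array([0.4815, 0.2635, 0.048 ]), np.float64(7.973931574691081))
side (array([0.584, 0.388, 0.089]), np.float64(26.793251560690567)) (array([0.4735, 0.2775, 0.048 ]), np.float64(33.23206704363807))
```

View pics/top1.png

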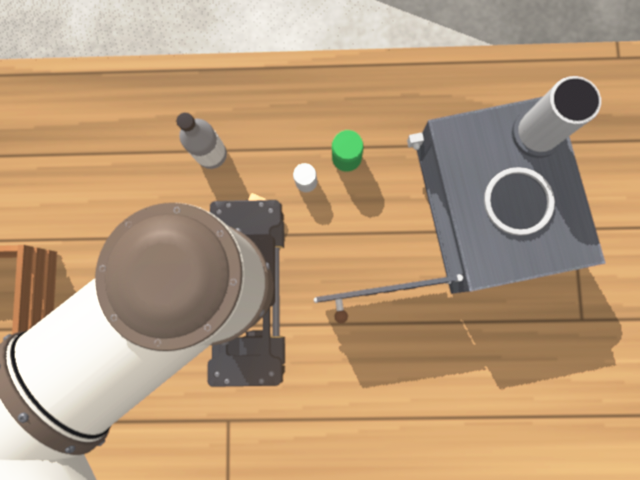

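The tin is upright on the mat: the side-view fit gives (0.584,0.388), 2 mm from the mat's centre. The gripper's long side runs along the finger line, so heading −109° keeps it clear of the flue. Next: the cover.

```bash
cat > s6.py <<'E'
from h import *
H=-109.1
env.goto([*COV,.20],ori(H)); env.gripper_to(.6,45)
env.move_straight([*COV,.08],rate=.25)
print(env.move_straight([*COV,.021],rate=.08,force_limit=6),st()[:4])
env.gripper_to(0,45); a=st(); print(a[:4])
off=a[1][2]-.008; print("off",off)
p=a[1][:2]
env.move_straight([*p,.30],rate=.2); print(st()[:4])
env.goto([*PORT,.32],ori(H)); print(st()[:4])
env.move_straight([*PORT,.17+off+.02],rate=.15)
f=env.grab_frame("side"); cv2.imwrite("pics/side2.png",f["image"][60:300,200:500])
hit=env.move_straight([*PORT,.17+off-.003],rate=.025,force_limit=6); s=st(); print(hit,s[:4],"origin above port",s[1][2]-off-.17)
f=env.grab_frame("side"); cv2.imwrite("pics/side3.png",cv2.resize(np.hstack([cv2.imread("pics/side2.png"),f["image"][60:300,200:500]]),(800,320)))
E
python3 s6.py
```

```text
False (17.57, array([0.4739, 0.2779, 0.0215]), array([ 0.032 , -0.4978, -0.1517]), 0.598)
(18.19, array([0.4729, 0.2766, 0.0211]), array([-1.9595, -4.2404,  3.828 ]), 0.264)
off 0.013089525661573679
(19.73, array([0.4724, 0.2763, 0.2986]), array([-0.7062,  0.2068, -3.3246]), 0.267)
(21.65, array([ 0.5993, -0.2379,  0.32  ]), array([ 0.5667,  0.1848, -3.7568]), 0.265)
True (23.38, array([ 0.5988, -0.2389,  0.1831]), array([0.855 , 0.4281, 4.3473]), 0.261) origin above port 2.8153660343949172e-05
```

View pics/side3.png

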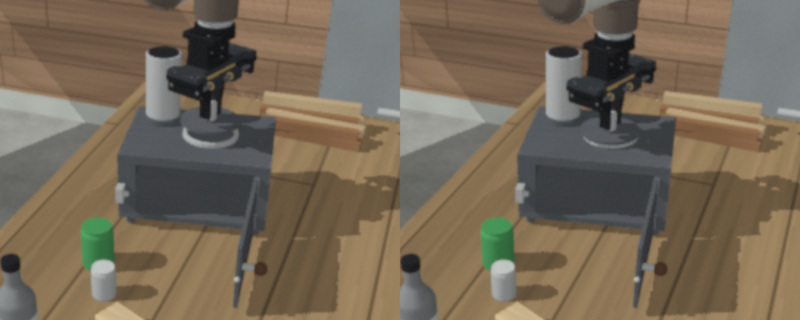

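The second frame shows the flange flat on the collar, and the measured height is 0.03 mm off port. Release it and swing the door.

```bash
cat > s7.py <<'E'
from h import *
env.gripper_to(.6); p=st()[1][:2]; env.move_straight([*p,.32],rate=.25)
O=PORT+np.array([.02*np.cos(YAW),.02*np.sin(YAW)])
c,s_=np.cos(YAW),np.sin(YAW); Hn=O+np.array([c*-.12-s_*.116,s_*-.12+c*.116])
def pose(q,d,z=.108,r=.165):
    t=YAW+q; u=np.array([np.cos(t),np.sin(t)]);n=np.array([-u[1],u[0]])
    return [*(Hn+r*u+(.004+d)*n),z],ori(np.degrees(t)-180)
q0=np.radians(87.6)
env.gripper_to(0,20)
env.goto(*pose(q0,.045,.30)); env.move_straight(*pose(q0,.045),rate=.25); print(st()[:3])
env.move_straight(*pose(q0,.010),rate=.1)
for q in np.radians(np.arange(80,2,-10)):
    env.move_straight(*pose(q,.010),rate=.12); a=st(); print(round(np.degrees(q)),a[0],a[1],a[2])
hit=env.move_straight(*pose(0,-.008),rate=.04,force_limit=18); print(hit,st()[:3], pose(0,0)[0])
env.dwell(.3); print(st()[:3])
env.move_straight(*pose(0,.06),rate=.15); p=st()[1]; env.move_straight([p[0],p[1],.30],rate=.25)
P=[.45,-.45,.40]
env.goto(P,ori(-169))
F={k:env.grab_frame(k) for k in("top","side")}
for k in F: print(k,"tin",circ_fit(F[k],[*MAT,.089],.03),"cover",circ_fit(F[k],[*PORT,.176],.058),"knob",circ_fit(F[k],[*PORT,.21],.012))
cv2.imwrite("pics/end.png",np.hstack([cv2.resize(F["top"]["image"][60:400],(400,212)),cv2.resize(F["side"]["image"][80:420],(400,212))]))
cv2.imwrite("pics/end.png",np.vstack([F["top"]["image"][70:320,120:640],cv2.resize(F["side"]["image"][110:350,200:460],(520,340))]))
print(st()[0])
E
python3 s7.py
```

```text
(28.13, array([0.4085, 0.013 , 0.1086]), array([ 0.4978, -0.7474,  0.6574]))
80 28.97 [0.463  0.0214 0.1079] [-0.2314  0.6459 -0.1181]
70 29.36 [0.4913 0.0215 0.1077] [-0.0783 -0.3337  0.5147]
60 29.75 [0.5197 0.0167 0.1077] [-0.1155  0.3454  0.0616]
50 30.14 [0.5469 0.0072 0.1077] [-0.4954 -0.2458 -0.4697]
40 30.53 [ 0.5722 -0.0069  0.1078] [0.2842 0.2206 0.5693]
30 30.93 [ 0.5946 -0.0251  0.1078] [0.8217 0.0727 0.6125]
20 31.32 [ 0.6134 -0.047   0.1078] [-0.4487 -0.1059  0.4379]
10 31.71 [ 0.6282 -0.0718  0.1078] [-0.3041 -0.3148 -0.1375]
True (32.5, array([ 0.6375, -0.0999,  0.108 ]), array([0.0408, 2.9303, 2.7462])) [np.float64(0.6408166356211946), np.float64(-0.10909092031222667), 0.108]
(32.8, array([ 0.6371, -0.0998,  0.1071]), array([-0.5019,  1.0127,  1.4957]))
top tin (array([0.582, 0.386, 0.089]), np.float64(33.77176373365621)) cover (array([ 0.598, -0.238,  0.176]), np.float64(13.99527710766709)) knob (array([ 0.6  , -0.237,  0.21 ]), np.float64(39.9932656909169))
side tin (array([0.584, 0.388, 0.089]), np.float64(26.41441733557653)) cover (array([ 0.597, -0.229,  0.176]), np.float64(7.167048480211733)) knob (array([ 0.599, -0.233,  0.21 ]), np.float64(23.272343554395203))
35.95
```

View pics/end.png

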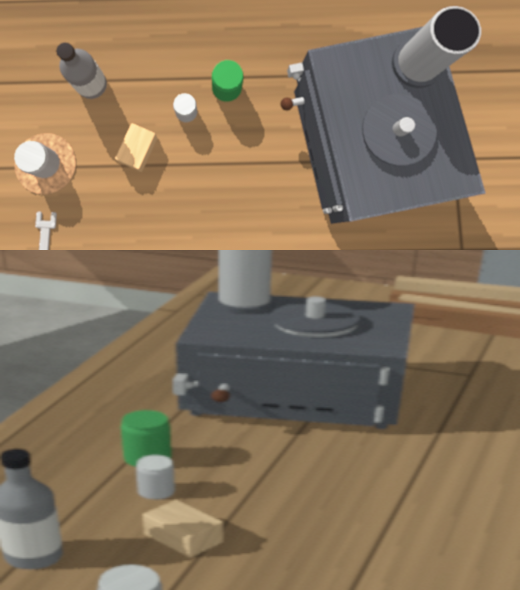

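The pictures show the door flush (handle at (287,103) in the top view), the cover level on the collar with its knob within 2 mm of port, and the tin upright on the mat. One slow second push will confirm the door is at its stop.

```bash
sed -n '/^O=/,/return/p' s7.py > dp.txt; (echo "from h import *"; cat dp.txt; cat <<'E'
env.goto(*pose(0,.06,.30)); env.move_straight(*pose(0,.06),rate=.25); env.move_straight(*pose(0,.018),rate=.1)
n=np.array([-s_,c])
for fl in (4,15,15):
    hit=env.move_straight(*pose(0,-.012),rate=.015,force_limit=fl); a=st(); print(hit,a[0],"d",(a[1][:2]-np.array(pose(0,0)[0][:2]))@n,a[2][:2]@n)
env.move_straight(*pose(0,.06),rate=.15); p=st()[1]; env.move_straight([p[0],p[1],.30],rate=.25)
env.dwell(.5); print(st()[0])
f=env.grab_frame("top"); g=env.grab_frame("side")
cv2.imwrite("pics/end2.png",cv2.resize(g["image"][120:470,180:480],(514,600)))
E
) > s8.py; python3 s8.py
```

```text
True 39.98 d 0.00915366348915923 -0.5191638331448131
True 40.5 d 0.009302421327148867 1.3234452059994293
True 41.03 d 0.009474969253344201 0.25216699477602866
42.93
```

View pics/end2.png

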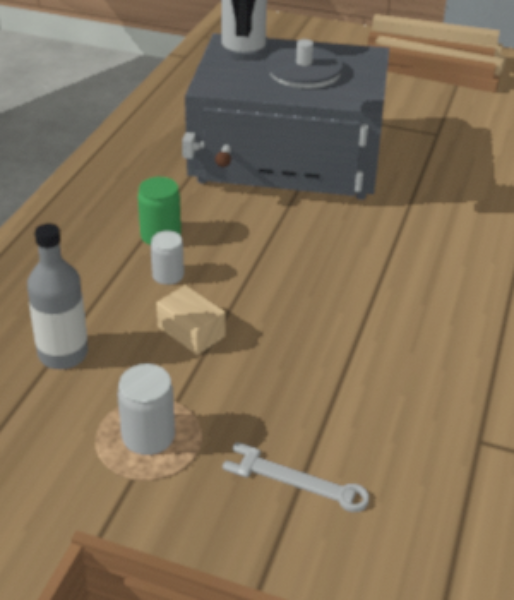

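The image shows the tin standing inside the mat (147,410), the cover seated on the collar (305,68) and the door flush. All pushes stopped at the same depth, so the door is at its stop.

```bash
python3 -c "
from workcell import env
print(env.close_job())"
```

```text
the job is handed in; nothing more can be done
None
```

The job is handed in at about 43 s: the tin stands upright on the mat, the cover is seated level on the collar, the door is shut against its stop, and the oil bottle, offcut and wrench were not touched; no verdict was returned.

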